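Slide the standing glue bottle home into its dock

ROBOT

A 7-joint arm with a two-finger parallel gripper is mounted at the origin on the work surface. World frame = base frame: x ahead of the robot, y to its left, z up, the work surface at z = 0. Lengths are in mm, angles in rad, forces in N, time in s.
With the tool pointing down it reaches from about 425 to 950 mm from the base axis. Payload 16.7 kg.
Tool frame: the origin (TCP) lies at the very end of the fingers, on their centre line; the grasp point (between the pads) lies 19 mm behind it; z points along the fingers, y is the line along which they close (so a half turn about z gives the same grasp; the last joint's range is limited). The gripper opens to 94 mm and grips with 3 to 60 N. Pads are 16 mm wide; open, the fingers measure 119 mm over their backs; the gripper's body (75 mm by 177 mm) begins 78 mm behind the grasp point.
Start: joints at [-1.464, 0.426, 0.074, 1.606, -0.034, 1.111, -0.067], TCP at [171.447, 652.825, 205.467] pointing down, gripper open.
Joint ranges: [-2.85, 2.85], [-0.5, 2.14], [-1.23, 1.37], [0.21, 2.46], [-1.02, 4.16], [0.16, 2.05], [-2.73, 2.73]. Speed limits (rad/s): [1.89, 1.89, 2.39, 2.39, 3.01, 3.01, 3.01].

INTERFACE

Orientations are given as a 3x3 rotation matrix whose columns are the frame's x, y, z axes.
In Python, from bench import arm, kinematics, imaging, finder gives the robot as it stands. Calls block until the motion is done:
- arm.move_to(position, orientation): joint-space move of the TCP to a pose.
- arm.line_to(position, rot=None, speed=150, threshold=None): straight line of the TCP; rot=None keeps the orientation; speed is the mean speed in mm/s. With threshold (N) it stops when the force on the tool has changed by that much, and returns True; else False.
- arm.move_j(angles): joint-space move.
- arm.grip(opening): finger opening in mm; the grip force is fixed at half the most; returns when the fingers have stopped.
- arm.sleep(seconds).
- kinematics.solve_ik(position, orientation): joint angles nearest the present ones, or None.
- arm.state(): the state.
- imaging.get_image(name): name is "side" or "top"; returns a dict with "image" (400x640x3 uint8, blue, green, red), "depth" (400x640 float32, mm along the optical axis (not along the pixel's ray), 0 where there is no reading), "camera_matrix" (3x3 intrinsics, pixels), "world_from_camera" (4x4, takes a point from camera to world coordinates). Camera axes: x right, y down, z forward; pixel columns grow to the right and rows downward; lengths in mm; the calibration is good to about 2 mm. A picture is of the moment at which its call begins.
A pose or a line that the arm cannot do raises arm.IKError and nothing moves.
- arm.close_job(): hands the job in, once; it reports no verdict.
Trained networks look in the newest picture that a camera, given by its name, has taken for a name from the list of things; names that differ only in an ending like _2 or _b are one class to them, and where a whole thing is asked for, a point or a joint stands for the part that bears it (a point fixed in the world has none). Each returns a list of dicts, best first, with "p" (0 to 1); they miss things now and then, are a little off and sometimes report something else, mostly with a low value. They report only what shows in the picture. A call takes as long as a camera call. They do not tell look-alikes from the thing itself.
- finder.boxes_of(camera, target): "position" ([x, y, z] in mm, in the coordinates of the camera as it stood for that picture, good to about 4 mm: the middle of the surface that is visible of it).
- finder.trace(camera, target): "mask" (400x640 bool, what is visible of it).
The state is a dict: "time": time; "joint_positions": joint angles; "qd": joint speeds; "effort": joint torques, N m; "ee_pos": TCP position; "orientation": TCP orientation; "contact_force": force on the tool from outside, world axes, zero at the start; "wrist_torque": the same for the moment, N m; "gripper_width": finger opening in mm.
Only numpy, scipy, OpenCV 4.12 (cv2) and the standard library are available. Lean on these libraries where they do the work, as an engineer would, in place of code of your own. Each camera call takes 0.05 s, during which the arm holds its last target. There are 200 camera calls.

TASK

On the white step stool, push the tall blue glue bottle along, low down near its foot so that it slides upright and never tips or lifts, until it is fully home in the orange open-fronted dock, against the dock's back wall. Only push it gently with the fingers: do not pinch, pick up or carry it. Leave the level, the aluminium case and the two standing dowels where they are.

Things in the scene. Friction and masses are not known exactly. Their poses are not given: they have to be found in the camera images.
- bottle: Tall narrow closed glue bottle, blue, white label band and collar, red nozzle; 50 mm diameter (straight up to 150 mm), 200 mm tall, 0.3 to 0.52 kg, standing on the stool. Origin: centre of its underside, z up. It slides when pushed about 20 mm above the stool (some 2 to 4 N) and tips when pushed higher than about 35 mm.
- dock: Fixed orange dock on the stool top: a U of kerbs 25 mm high, no floor. Origin: at stool-top level, where the bottle's axis stands when fully home. x points into the dock, y left, z up. Inner face of back wall at x = +25 mm (10 thick, 86 wide); inner faces of side kerbs at y = +-35 mm, from x = -12 to the wall; then flared lips widen the mouth to 100 mm inside, 118 mm outside at x = -34 mm.
- stool: Low white plastic step stool, fixed; its flat top is 340 mm (x) by 560 mm (y), 120 mm above the work surface. Origin: on the work surface under its centre.
- level: Yellow plastic spirit level, loose, lying near the left or right end of the stool top; 200 x 22 x 42 mm tall, long along its x. Origin: centre of its underside. Leave alone.
- case: Small aluminium case with black corners and a press-button latch, shut, loose; 120 (x) x 80 (y) x 46 mm tall, near the end of the stool opposite the level. Origin: centre of its underside. Leave alone.
- dowel_a: Beech dowel standing on end, loose, 24 mm diameter, 90 mm tall, near a far corner of the stool top. Origin: centre of its underside. Leave alone.
- dowel_b: The second beech dowel, same size, near the other far corner. Origin: centre of its underside. Leave alone.
Things that resemble listed ones, but are neither listed nor needed, are in the scene too. Of the things that look like the bottle, the largest one is meant.

How it is judged:
By the outcome, as a careful person would: the job done as asked, in the order asked, and still so for the second after the job is handed in, with the robot touching nothing.
It also fails if it takes over 59 s, if anything falls off the work surface, if the arm or the gripper's body presses on something with over 40 N, if the wrist force passes 120 N, or if a joint passes its speed limit or range.

## Working session

There is one attempt and no reset: what is moved stays moved. The work goes in short steps, each a Python script; the robot and the scene stay as the last script left them, time stands still between calls to the robot, and variables do not carry over. Pictures are saved under pics/ and viewed, on a budget of 10 in all, crops included, one or two more only if the job needs it, and the job is handed in when it is done.

```bash
mkdir -p pics; cat > h.py <<'E'
import numpy as np, cv2
from bench import arm, kinematics, imaging, finder
def cloud(im):
    K=im["camera_matrix"];T=im["world_from_camera"];d=im["depth"]
    v,u=np.mgrid[:d.shape[0],:d.shape[1]]
    P=np.stack([(u-K[0,2])/K[0,0]*d,(v-K[1,2])/K[1,1]*d,d],-1)@T[:3,:3].T+T[:3,3]
    P[d==0]=np.nan
    return P
def pix(im,p):
    T=np.linalg.inv(im["world_from_camera"]);c=T[:3,:3]@np.array(p)+T[:3,3];q=im["camera_matrix"]@c
    return q[:2]/q[2]
E
python3 - <<'E'
from h import *
for c in("top","side"):
    im=imaging.get_image(c);cv2.imwrite(f"pics/{c}0.png",im["image"]);T=im["world_from_camera"];P=cloud(im)
    print(c,T[:3,3].round(),T[:3,2].round(2))
    for n in("bottle","dock","level","case","dowel_a"):
        for r in finder.trace(c,n):
            m=r["mask"];q=P[m];q=q[~np.isnan(q[:,0])];v,u=np.nonzero(m)
            if len(q): print(n,round(r["p"],2),"px",u.mean().round(),v.mean().round(),m.sum(),"med",np.median(q,0).round(),"lo",np.percentile(q,3,0).round(),"hi",np.percentile(q,97,0).round())
E
```

```text
top [433.   8. 958.] [ 0.1   0.02 -0.99]
bottle 0.79 px 325.0 203.0 884 med [481.  17. 279.] lo [460.  -4. 213.] hi [505.  38. 319.]
bottle 0.73 px 304.0 282.0 384 med [349.  61. 115.] lo [329.  46.  33.] hi [362.  79. 145.]
bottle 0.69 px 345.0 283.0 412 med [347. -15. 114.] lo [323. -32.   1.] hi [360.   1. 144.]
dock 0.7 px 363.0 98.0 770 med [695. -56. 146.] lo [ 639. -105.  125.] hi [711.  -4. 149.]
level 0.98 px 207.0 127.0 1867 med [631. 229. 162.] lo [540. 219. 127.] hi [728. 245. 166.]
case 0.62 px 459.0 129.0 3425 med [ 618. -221.  166.] lo [ 561. -262.  137.] hi [ 676. -184.  169.]
dowel_a 0.86 px 255.0 77.0 380 med [713. 140. 190.] lo [708. 131. 122.] hi [728. 152. 213.]
dowel_a 0.71 px 412.0 77.0 380 med [ 706. -136.  196.] lo [ 701. -148.  125.] hi [ 721. -128.  213.]
side [229. 632. 669.] [ 0.35 -0.7  -0.62]
bottle 0.95 px 405.0 234.0 653 med [338.  -4.  94.] lo [327. -53.   1.] hi [361.   3. 138.]
bottle 0.9 px 337.0 174.0 1951 med [479.  36. 225.] lo [462.  15. 128.] hi [502.  43. 306.]
bottle 0.82 px 390.0 264.0 947 med [344.  78.  77.] lo [329.  62.   4.] hi [362.  83. 137.]
dock 0.72 px 272.0 167.0 686 med [683. -44. 137.] lo [ 638. -103.  121.] hi [709.  -1. 146.]
level 0.59 px 215.0 247.0 2264 med [628. 243. 154.] lo [539. 225. 123.] hi [730. 250. 163.]
case 0.97 px 321.0 134.0 1054 med [ 633. -196.  163.] lo [ 563. -261.  125.] hi [ 679. -181.  166.]
case 0.17 px 337.0 174.0 2021 med [479.  36. 224.] lo [462.  14. 127.] hi [505.  43. 306.]
```

View pics/top0.png

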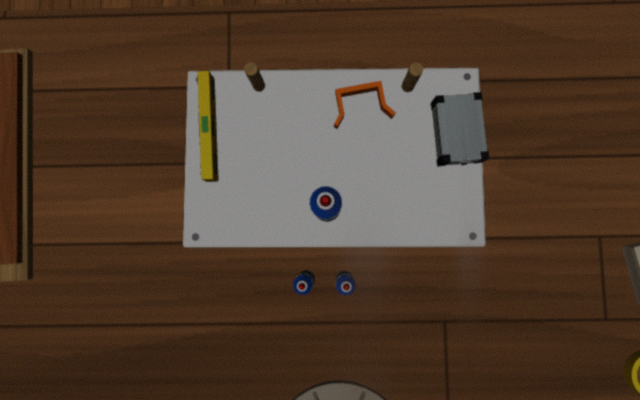

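View pics/side0.png

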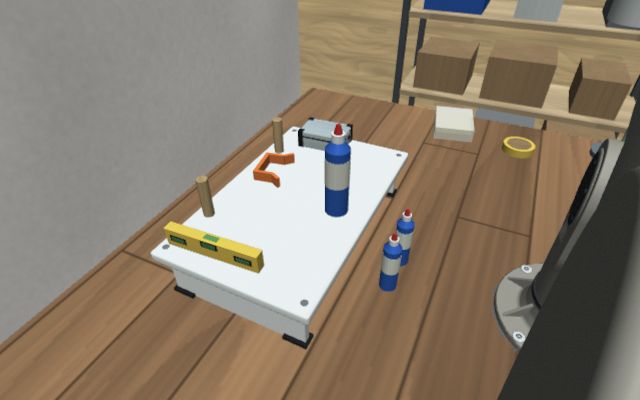

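The target bottle stands on the stool: top (325,203), side (337,174), with its top at z≈320. The look-alikes are the two small bottles on the work surface, top (304,282) and (345,283), about 145 tall. The blue box on the shelf at side (455,5) is no bottle. The dock's U is at top (363,98) and opens toward the robot. I'll check the choice in one crop, then fit the poses.

```bash
cat >> h.py <<'E'
from scipy.optimize import least_squares
SEG=np.array([[[30,-39],[30,39]],[[30,39],[-12,39]],[[30,-39],[-12,-39]],[[-12,39],[-34,54]],[[-12,-39],[-34,-54]]],float)
def segd(p):
    a,b=SEG[:,0],SEG[:,1];ab=b-a
    t=np.clip(((p[:,None]-a)*ab).sum(-1)/(ab**2).sum(-1),0,1)
    return np.linalg.norm(p[:,None]-a-t[...,None]*ab,axis=-1).min(1)
def R2(t): return np.array([[np.cos(t),-np.sin(t)],[np.sin(t),np.cos(t)]])
def dock(im):
    P=cloud(im);hsv=cv2.cvtColor(im["image"],cv2.COLOR_BGR2HSV)
    m=(hsv[...,0]<14)&(hsv[...,1]>180)&(abs(P[...,2]-144)<7)&(P[...,0]>580)&(abs(P[...,1]+50)<110)
    q=P[m][:,:2]
    f=min((least_squares(lambda x:segd((q-x[:2])@R2(x[2])),[680,-50,t],loss="soft_l1",f_scale=3) for t in(-.2,.15,.4)),key=lambda f:f.cost)
    return f.x,len(q),np.sqrt(np.mean(segd((q-f.x[:2])@R2(f.x[2]))**2))
def bottle(im):
    "axis xy from circle fit to blue/white wall points, r=25, height 10..145 over stool"
    P=cloud(im);q=P[(P[...,2]>132)&(P[...,2]<262)&(P[...,0]>430)&(P[...,0]<790)&(abs(P[...,1])<110)]
    hsv=cv2.cvtColor(im["image"],cv2.COLOR_BGR2HSV)
    b=P[(hsv[...,0]>105)&(hsv[...,0]<125)&(hsv[...,1]>150)&(P[...,2]>130)&(P[...,2]<330)]
    c0=np.median(b[:,:2],0);q=q[np.linalg.norm(q[:,:2]-c0,axis=1)<60]
    v=im["world_from_camera"][:2,3]-c0;v/=np.linalg.norm(v)
    fit=lambda q:least_squares(lambda x:np.linalg.norm(q[:,:2]-x,axis=1)-25,c0-10*v,loss="soft_l1",f_scale=2).x
    lo=fit(q[q[:,2]<195]) if (q[:,2]<195).sum()>20 else None
    return fit(q),lo,len(q)
E
python3 - <<'E'
from h import *
for c in("top","side"):
    im=imaging.get_image(c);P=cloud(im)
    print(c,"dock",dock(im),"bottle",bottle(im))
    w=(im["image"].min(2)>150)&(abs(P[...,2]-120)<6)
    q=P[w];q=q[(q[:,0]>400)];print("stool z",np.median(q[:,2]),np.percentile(q,[.5,99.5],0).round())
    if c=="top":
        K=[((20,230),(60,280)),];cv2.imwrite("pics/crop1.png",cv2.resize(im["image"][60:310,180:500],None,fx=2.4,fy=2.4,interpolation=cv2.INTER_CUBIC))
for yaw in(-.3,0,.2):
    c,s=np.cos(yaw),np.sin(yaw);k=np.sqrt(.5)
    z=np.array([c*k,s*k,-k]);y=np.array([-s,c,0]);
    for sg in(1,-1):
        R=np.stack([np.cross(sg*y,z),sg*y,z],1)
        for p in([400,30,133],[640,-60,133],[430,30,250]):
            r=kinematics.solve_ik(p,R);print(yaw,sg,p,None if r is None else np.round(r,2))
E
```

```text
top dock (array([ 6.73572191e+02, -4.99158800e+01,  1.73590253e-01]), 520, np.float64(2.4293821244147993)) bottle (array([484.19016855,  16.8305699 ]), None, 58)
  return _methods._mean(a, axis=axis, dtype=dtype,
  ret = ret.dtype.type(ret / rcount)
Traceback (most recent call last):
IndexError: index -1 is out of bounds for axis 0 with size 0
```

```bash
cat >> h.py <<'E'
def Rt(yaw,sg=1,tilt=np.pi/4):
    c,s=np.cos(yaw),np.sin(yaw);k=np.sin(tilt)
    z=np.array([c*k,s*k,-np.cos(tilt)]);y=sg*np.array([-s,c,0])
    return np.stack([np.cross(y,z),y,z],1)
E
python3 - <<'E'
from h import *
for c in("top","side"):
    im=imaging.get_image(c);P=cloud(im)
    print(c,"dock",dock(im),"bottle",bottle(im))
    q=P[(abs(P[...,2]-120)<8)&(P[...,0]>430)&(P[...,0]<820)&(abs(P[...,1])<300)]
    print("stool z",np.median(q[:,2]),np.percentile(q,[1,99],0).round())
    if c=="top": cv2.imwrite("pics/crop1.png",cv2.resize(im["image"][60:310,180:500],None,fx=2.4,fy=2.4,interpolation=cv2.INTER_CUBIC))
for yaw in(-.3,.2):
    for sg in(1,-1):
        for p in([400,30,133],[640,-60,133],[430,30,250]):
            r=kinematics.solve_ik(p,Rt(yaw,sg));print(yaw,sg,p,None if r is None else np.round(r,2))
E
```

```text
top dock (array([ 6.73510056e+02, -4.98631226e+01,  1.72277627e-01]), 524, np.float64(2.4583080920781333)) bottle (array([484.20010885,  16.83666431]), None, 58)
stool z 121.22146213260521 [[ 433. -265.  118.]
 [ 747.  278.  125.]]
side dock (array([ 6.75001592e+02, -4.69051670e+01,  1.56527996e-01]), 266, np.float64(2.599958184399054)) bottle (array([486.63648686,  17.17091484]), array([486.7590662,  16.8920637]), 1329)
stool z 119.81894934401214 [[ 432. -254.  115.]
 [ 747.  284.  126.]]
-0.3 1 [400, 30, 133] None
-0.3 1 [640, -60, 133] [-0.46  0.27  0.29  2.37  2.19  0.34 -1.05]
-0.3 1 [430, 30, 250] None
-0.3 -1 [400, 30, 133] None
-0.3 -1 [640, -60, 133] [-0.34  0.26  0.15  2.37  2.13  0.37  2.17]
-0.3 -1 [430, 30, 250] None
0.2 1 [400, 30, 133] None
0.2 1 [640, -60, 133] [ 0.99  0.44 -1.    2.3   2.62  0.19 -0.63]
0.2 1 [430, 30, 250] None
0.2 -1 [400, 30, 133] None
0.2 -1 [640, -60, 133] [ 0.99  0.44 -1.    2.3   2.62  0.19  2.51]
0.2 -1 [430, 30, 250] None
```

View pics/crop1.png

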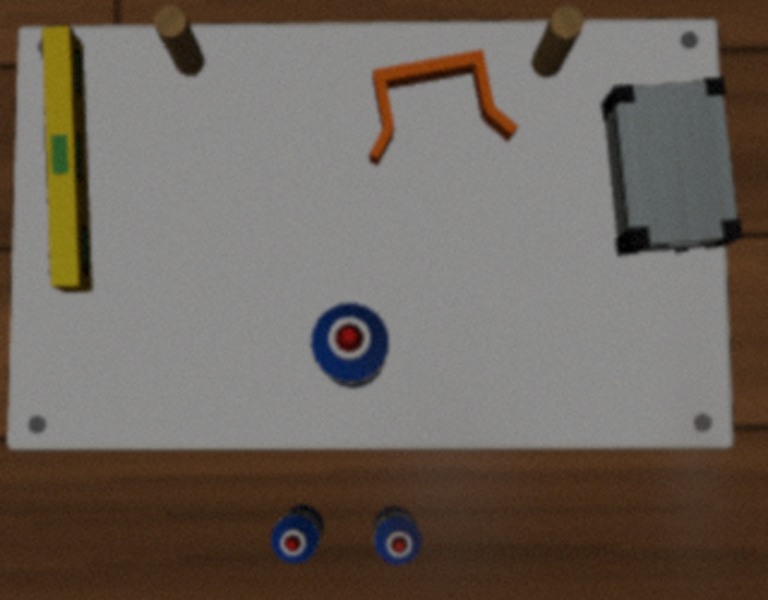

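```bash
python3 - <<'E'
from h import *
print(arm.state()["time"])
B=np.array([485.5,17])
for tilt in(.4,.45,.55,.7):
  for yaw in(-.7,-.55,-.4,-.2,0):
    d=np.array([np.cos(yaw),np.sin(yaw)]);o=[]
    for back,z in((30,134),(45,134),(60,134),(60,190)):
        p=[*(B-back*d),z];r=[kinematics.solve_ik(p,Rt(yaw,sg,tilt)) for sg in(1,-1)]
        o.append("".join("01"[x is not None] for x in r))
    print(tilt,yaw,o)
print("final")
D=np.array([674.3,-48.4]);
for tilt in(.4,.45,.55):
  for yaw in(-.2,0,.166):
    d=np.array([np.cos(.166),np.sin(.166)])
    print(tilt,yaw,[[np.round(x,2) if (x:=kinematics.solve_ik([*(D-b*d),134],Rt(yaw,sg,tilt))) is not None else 0 for sg in(1,-1)] for b in(27,120)])
E
```

```text
0.75
0.4 -0.7 ['10', '10', '10', '10']
0.4 -0.55 ['10', '10', '10', '10']
0.4 -0.4 ['10', '10', '10', '11']
0.4 -0.2 ['11', '11', '01', '11']
0.4 0 ['11', '00', '00', '11']
0.45 -0.7 ['10', '10', '10', '11']
0.45 -0.55 ['10', '10', '10', '10']
0.45 -0.4 ['10', '10', '00', '11']
0.45 -0.2 ['01', '01', '00', '11']
0.45 0 ['00', '00', '00', '11']
0.55 -0.7 ['11', '11', '11', '11']
0.55 -0.55 ['11', '11', '00', '11']
0.55 -0.4 ['00', '00', '00', '00']
0.55 -0.2 ['00', '00', '00', '00']
0.55 0 ['00', '00', '00', '00']
0.7 -0.7 ['11', '11', '11', '11']
0.7 -0.55 ['00', '00', '00', '00']
0.7 -0.4 ['00', '00', '00', '00']
0.7 -0.2 ['00', '00', '00', '00']
0.7 0 ['00', '00', '00', '00']
final
0.4 -0.2 [[array([-0.54,  0.31,  0.56,  2.09, -0.18,  0.39,  1.48]), array([-0.68,  0.35,  0.73,  2.1 , -0.37,  0.4 , -1.48])], [array([-0.48,  0.14,  0.46,  2.28,  0.08,  0.35,  1.27]), array([-0.72,  0.16,  0.73,  2.29, -0.08,  0.34, -1.71])]]
0.4 0 [[array([-0.51,  0.32,  0.59,  2.1 , -0.46,  0.41,  1.98]), array([-0.56,  0.33,  0.65,  2.1 , -0.52,  0.42, -1.11])], [array([-0.42,  0.15,  0.47,  2.27, 
[... 1106 characters left out ...]
,  2.2 ,  0.44,  0.18,  0.86]), array([-0.35,  0.25,  0.28,  2.2 ,  0.48,  0.19, -2.32])], [array([-0.34,  0.11,  0.26,  2.38,  0.77,  0.17,  0.56]), array([-0.31,  0.11,  0.23,  2.38,  0.78,  0.18, -2.6 ])]]
0.55 0 [[array([-0.57,  0.29,  0.63,  2.22, -0.92,  0.21,  2.43]), array([-0.57,  0.29,  0.64,  2.22, -0.93,  0.21, -0.7 ])], [array([ 0.79,  0.19, -0.83,  2.33,  0.79,  0.18,  0.84]), array([-0.77,  0.14,  0.86,  2.4 , -0.95,  0.16, -0.61])]]
0.55 0.166 [[array([-0.26,  0.27,  0.35,  2.19, -0.94,  0.26,  2.65]), array([-0.34,  0.28,  0.44,  2.2 , -1.01,  0.28, -0.42])], [array([ 1.  ,  0.24, -0.97,  2.3 ,  0.37,  0.17,  1.48]), array([-0.15,  0.13,  0.26,  2.36, -0.95,  0.21, -0.41])]]
```

```bash
python3 - <<'E'
from h import *
B=np.array([485.5,17]);W=np.array([590,-62.5]);d=(W-B)/np.linalg.norm(W-B);yaw=np.arctan2(d[1],d[0]);R=Rt(yaw,1,.45)
print(yaw)
a=B-58*d
q=kinematics.solve_ik([*a,280],R);print(q)
arm.move_to([300,420,320],arm.state()["orientation"])
arm.grip(30)
arm.move_to([*a,280],R)
arm.line_to([*a,134.5],speed=100)
s=arm.state();print(s["time"],s["ee_pos"],s["gripper_width"],s["contact_force"],np.round(s["joint_positions"],2))
im=imaging.get_image("side");print(bottle(im));cv2.imwrite("pics/s2.png",im["image"][60:340,180:520])
E
```

```text
-0.6503555330508342
[-1.23829404 -0.27178186  0.50667764  2.2411259   0.63943289  1.13958631
 -0.09669509]
5.9917 [439.52308661  52.28532394 134.83005947] 29.814782047777648 [-0.25595988  0.1153692  -0.72526027] [-1.05  0.02  0.44  2.42  0.7   0.69 -0.24]
(array([486.49747402,  17.48546373]), array([454.65279174,  54.58626563]), 615)
```

View pics/s2.png

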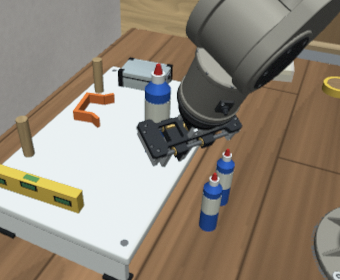

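The gripper is behind the bottle at crop (190,135), and the bottle stands upright at (157,95). Both decoys are untouched. I'll push in two stages and check after the first.

```bash
python3 - <<'E'
from h import *
B=np.array([485.5,17]);W=np.array([590,-62.5]);d=(W-B)/np.linalg.norm(W-B)
for t in (B+30*d,W):
    p=t-27.2*d
    st=arm.line_to([*p,134.5],speed=45,threshold=12)
    s=arm.state();print(st,s["time"],s["ee_pos"],s["contact_force"])
    im=imaging.get_image("top");hsv=cv2.cvtColor(im["image"],cv2.COLOR_BGR2HSV)
    for r in finder.trace("top","bottle"):
        P=cloud(im);q=P[r["mask"]];q=q[q[:,2]>290];print("expected",t,"nozzle",len(q),q.mean(0) if len(q) else 0,q[:,2].max() if len(q) else 0)
    im=imaging.get_image("side");print(bottle(im))
    if st: break
cv2.imwrite("pics/s3.png",im["image"][60:340,180:520])
E
```

```text
False 7.5417 [487.64250703  15.37051241 134.50454577] [-0.10166019  0.62248737  0.3174883 ]
expected [509.37605753  -1.16408205] nozzle 243 [506.95997506  -0.88602454 307.58392367] 323.171853268763
expected [509.37605753  -1.16408205] nozzle 0 0 0
expected [509.37605753  -1.16408205] nozzle 0 0 0
(array([479.98289847,  33.14674658]), array([475.45738246,  29.91737486]), 686)
False 10.0917 [568.3417353  -45.90938162 134.53505596] [-1.48426297  0.27833652 -0.86724558]
expected [590.  -62.5] nozzle 252 [586.32823638 -61.06558422 306.77280983] 322.44610390364824
(array([559.92362704, -28.94642694]), array([559.00933358, -32.46233775]), 697)
```

View pics/s3.png

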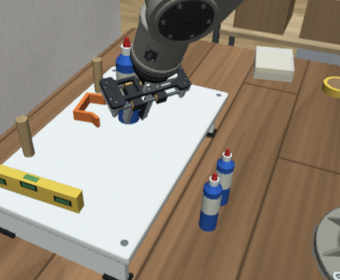

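```bash
python3 - <<'E'
from h import *
C=np.array([588.5,-62]);D=np.array([674.3,-48.4]);d1=np.array([.796,-.606])
arm.line_to([*(C-75*d1),134.5],speed=80)
u=(D-C)/np.linalg.norm(D-C);print("dir",np.arctan2(u[1],u[0]))
for yaw in(.16,.05,-.05,-.15):
    d=np.array([np.cos(yaw),np.sin(yaw)])
    try: arm.line_to([*(C-72*d),134.5],rot=Rt(yaw,1,.45),speed=50); print("ok",yaw);break
    except arm.IKError as e: print(yaw,e)
s=arm.state();print(s["time"],s["ee_pos"],np.round(s["joint_positions"],2))
im=imaging.get_image("top")
P=cloud(im)
for r in finder.trace("top","bottle")[:1]:
    q=P[r["mask"]];q=q[q[:,2]>290];print(len(q),q.mean(0))
print(bottle(im),dock(im))
im=imaging.get_image("side");print(bottle(im),dock(im))
E
```

```text
dir 0.1572003209560559
ok 0.16
13.8667 [517.41768482 -73.36505664 134.52135203] [-0.22  0.07  0.33  2.36 -0.48  0.3   2.26]
0 [nan nan nan]
(array([588.58959485, -62.11650919]), array([588.73620724, -62.29288815]), 415) (array([ 6.73482840e+02, -4.98936683e+01,  1.71222759e-01]), 523, np.float64(2.4150177725541178))
(array([591.00279913, -61.70545389]), array([591.13393621, -61.97825   ]), 1156) (array([ 6.74787515e+02, -4.71738643e+01,  1.54323997e-01]), 264, np.float64(2.7079873091362368))<stdin>:13: RuntimeWarning: Mean of empty slice.
  ret = um.true_divide(
```

```bash
python3 - <<'E'
from h import *
D=np.array([674.2,-48.5]);yaw=.16;d=np.array([np.cos(yaw),np.sin(yaw)])
for off,sp in((-10,35),(6,10)):
    st=arm.line_to([*(D+(off-27.2)*d),134.5],speed=sp,threshold=9)
    s=arm.state();e=s["ee_pos"];print(st,s["time"],e,s["contact_force"],"implied bottle",np.array(e[:2])+27.2*d)
    if st: break
im=imaging.get_image("top");print(bottle(im),dock(im))
E
```

```text
False 17.6417 [637.41557953 -54.45475893 134.48610128] [-2.63633641 -0.14989479 -0.10761895] implied bottle [664.26816164 -50.12130371]
True 18.8583 [649.7789926  -52.41942543 133.77361839] [-1.7797992   0.19361667  1.98499953] implied bottle [676.63157471 -48.08597021]
(array([672.83061643, -47.23956403]), array([677.11069278, -43.12236236]), 1203) (array([ 6.73762273e+02, -4.99246910e+01,  1.62558454e-01]), 231, np.float64(2.2009802150471502))
```

```bash
python3 - <<'E'
from h import *
D=np.array([674.2,-48.5]);yaw=.16;d=np.array([np.cos(yaw),np.sin(yaw)])
arm.line_to([*(D-95*d),134.5],speed=60)
for c in("top","side"):
    im=imaging.get_image(c);b=bottle(im);dk=dock(im);print(c,b,dk,"in dock frame",(b[0]-dk[0][:2])@R2(dk[0][2]),(b[0]-D)@R2(yaw))
    x=im["image"][60:260,250:450] if c=="top" else im["image"][80:280,180:380]
    cv2.imwrite(f"pics/f{c}.png",cv2.resize(x,None,fx=3,fy=3,interpolation=cv2.INTER_CUBIC))
a=cv2.hconcat([cv2.imread("pics/ftop.png"),cv2.imread("pics/fside.png")]);cv2.imwrite("pics/f.png",cv2.resize(a,(800,400)))
print(arm.state()["time"],arm.state()["ee_pos"])
E
```

```text
top (array([675.04839403, -47.52861858]), array([675.60121395, -45.87238692]), 1015) (array([ 6.74247093e+02, -4.98348021e+01,  1.71066726e-01]), 319, np.float64(2.2000067954738354)) in dock frame [1.18219466 2.13611351] [0.99231648 0.82380962]
side (array([677.55619858, -47.09458526]), array([678.27635823, -45.68037111]), 1350) (array([ 6.77183452e+02, -4.67973661e+01,  1.66472380e-01]), 164, np.float64(2.5267453973262)) in dock frame [ 0.31834323 -0.35487611] [3.53723897 0.85276023]
20.325 [580.64790517 -63.54245529 134.43888164]
```

View pics/f.png

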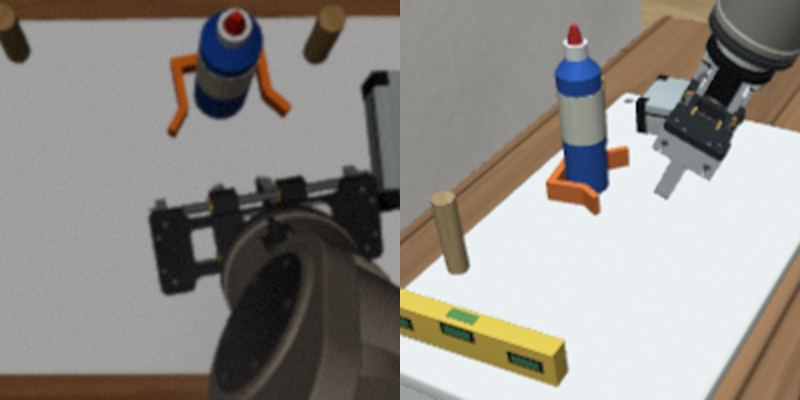

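The bottle is upright inside the U and within 1 mm of home by the dock fit, at left (225,80) and right (585,120). I'll nudge it once more, gently, to confirm wall contact by force, then back off and hand in.

```bash
python3 - <<'E'
from h import *
D=np.array([674.2,-48.5]);yaw=.16;d=np.array([np.cos(yaw),np.sin(yaw)])
arm.line_to([*(D-37*d),134.5],speed=60)
st=arm.line_to([*(D+(7-27.2)*d),134.5],speed=9,threshold=8)
s=arm.state();print(st,s["contact_force"],"implied bottle",np.array(s["ee_pos"][:2])+27.2*d)
arm.line_to([*(D-95*d),134.5],speed=60)
for c in("top","side"):
    im=imaging.get_image(c);b=bottle(im);dk=dock(im);print(c,b[:2],"in dock frame",(b[0]-dk[0][:2])@R2(dk[0][2]))
    P=cloud(im)
    for n in("level","case","dowel_a"):
        for r in finder.trace(c,n):
            if r["p"]>.4: q=P[r["mask"]];print(n,np.nanmedian(q,0).round())
print(arm.state()["time"])
if st: arm.close_job()
E
```

```text
True [-0.94721012 -0.39185726  2.20981606] implied bottle [676.49922163 -48.09504293]
top (array([675.11184439, -47.56316744]), array([675.62504092, -46.01901969])) in dock frame [1.42735381 2.09318411]
level [634. 229. 162.]
case [ 619. -221.  166.]
dowel_a [713. 140. 192.]
dowel_a [ 706. -136.  192.]
side (array([677.5140296, -47.1349506]), array([678.15263608, -45.82949957])) in dock frame [ 0.51244299 -0.52921477]
level [536. 131. 120.]
level [626. 243. 154.]
case [ 660. -186.  164.]
dowel_a [715. 150. 176.]
24.4833
the job is handed in; nothing more can be done
```

The blue bottle is fully home in the orange dock, upright against the back wall, and the job was handed in at 24.5 s of the 59 s allowed.

I pushed it with the fingers set 30 mm apart as a cradle, touching about 18 mm above the stool. The first push took it onto the dock's centre line and the second took it straight in. I then backed off about 70 mm, so the robot touches nothing.

**Last checks**
- **Wall contact:** the final push and a repeat nudge both stopped on a rise in force (limits 9 N and 8 N) at the same spot within 0.2 mm.
- **Position:** the two cameras put the bottle 0.5 to 1.5 mm past the nominal home point along the dock. Sideways they disagree slightly, at +2.1 mm from the top camera and −0.5 mm from the side, which is about the calibration error.
- **Other items:** in the top camera, the case and both dowels match their starting positions within 1 mm. The level's reading moved 3 mm in x, which I put down to measurement noise.
- **Side-camera readings that disagreed:** the case read 27 mm off while the arm was partly in front of it. There was also one spurious "level" reading, at stool-top height.

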